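Let-down stand: guard on, draw the click slide to the mark and hold

TASK

A brass spring barrel is loaded in the pot of the green let-down stand. Put the brass guard cap on the pot so that it sits fully down, let go of it, and only then pull the spring-return slide out by its black handle until its pointer is over the red mark, and keep it there: finish still holding it, since it springs back when released. Leave the bell, the oil jar and the weight where they stand.

Things in the scene. Friction and masses are not known exactly. Their poses are not given: they have to be found in the camera images.
- stand: Green base plate 260 x 116 x 14 mm, fixed to the bench, with the pot, slide and scale on it; origin under the plate's centre at bench level, z up. Its +x points along the plate from the handle towards the pot. The slide is pulled out along its -x. Two steel guide rails of the slide run along x at y = -17 and +17 mm, up to 30 mm above the bench; the scale stands outside the +y rail, 28 mm high.
- pot_mouth (a point): Centre of the mouth of the dark steel pot, at rim level, 70 mm above the bench, 65 mm along +x from the stand's origin; the pot is 90 mm across outside, 80 mm inside, 50 mm deep. The loaded barrel in it stays below the cap.
- cap_foot (a point): Centre of the underside of the guard cap (z up the cap's axis), a loose brass disc of 160 g nominal (may vary by a third), standing upright on the bench. From below: a spigot 74 mm across and 9 mm high with a bevelled foot, which enters the pot; a flange 92 mm across and 6 mm thick, which rests on the rim; a black knob. When seated this point lies 9 mm below pot_mouth, on its axis.
- cap_knob (a point): Middle of the cap's round black knob, 20 mm across and 30 mm tall, 31 mm above cap_foot; the knob's top is 45 mm above cap_foot, the flange's top 15 mm.
- handle (a point): On the axis of the slide's upright black handle, a round post 20 mm across; the point is 74 mm above the bench, 26 mm below the post's top (100 mm); the black grip starts 44 mm above the bench. With the slide home it is 50 mm along the stand's -x from its origin (115 mm from the pot's axis), and moves with the slide.
- pointer (a point): Black tip of the slide's brass pointer, which moves with the slide above the white scale; level with the handle's axis along x, 46 mm to its +y side (stand's axes), 32 mm above the bench.
- mark (a point): Centre of the red mark on the scale: a flat tab 10 mm wide along the pull and 22 mm across, under the pointer's path, 29 mm above the bench; its axes are parallel to the stand's. It differs from run to run, 22 to 45 mm out from the pointer's home place, and cannot be shifted by touch. The pointer is on the mark when it is above the tab.
- cap: The guard cap as a whole (same point and axes as cap_foot).
- slide: The slide with its handle and pointer; origin on the handle's axis, 14 mm above the bench. It travels from home (0) to an end stop 60 mm out. A spring pulls it home: about 4 N at home, growing 1.1 N per 10 mm.
- bell_center (a point): Bystander: a steel clock bell, dome 72 mm across and 42 mm tall; the point is half-way up.
- oil_center (a point): Bystander: a small amber oil jar with a blue cap, 38 mm across, 65 mm tall; the point is half-way up.
- weight_center (a point): Bystander: a brass clock weight, 56 mm across, 78 mm tall; the point is 34 mm up.
Mind the look-alikes: they are no part of the job. What is shaped like the cap but brown or purple is not meant.

How it is judged (in metres and radians):
On the way, in this order (a step that is already met when the one before it is completed fails the run):
1. the guard cap sits fully down on the pot, and is let go (horizontal distance between cap_foot and pot_mouth below 0.006 m and z of cap_foot in the frame of pot_mouth between -0.0125 and -0.006 m and angle between cap_foot's own z axis and vertical below 0.05 rad and not (contact force between the fingers and cap above 0.1 N)), for 0.3 s.
2. the slide is held with its pointer over the red mark (x of pointer in the frame of mark between -0.005 and 0.005 m and contact force between the fingers and slide above 1.5 N and horizontal distance between cap_foot and pot_mouth below 0.006 m and z of cap_foot in the frame of pot_mouth between -0.0125 and -0.006 m and angle between cap_foot's own z axis and vertical below 0.05 rad), for 0.5 s.
At the end, for the whole second after the job is handed in: The gripper's fingers hold the slide (contact over 1.5 N) at rest with its pointer within 5 mm of the red mark's centre along the pull (over the tab), while the cap sits on the pot, untouched, level within 0.05 rad, within 6 mm of the pot's axis and within about 3 mm of its seated height (all of step 2 and not (contact force between the fingers and cap above 0.1 N) and linear speed of slide below 0.01 m/s); the arm keeps its last pose, push and grip.
It fails at once if the slide is pulled more than 10 mm while the cap is not on the pot (x of pointer in the frame of stand below -0.06 m and not (horizontal distance between cap_foot and pot_mouth below 0.006 m and z of cap_foot in the frame of pot_mouth between -0.0125 and -0.006 m and angle between cap_foot's own z axis and vertical below 0.05 rad)).
It fails at once if a bystander (bell, oil jar or weight) is shifted more than 15 mm (distance of any of bell_center, oil_center, weight_center from where it was at the start of the episode above 0.015 m).
It also fails if it takes over 42 s, if anything falls off the work surface, if the arm or the gripper's body presses on something with over 40 N, if the wrist force passes 120 N, or if a joint passes its speed limit or range.

ROBOT

A 6-joint arm with a two-finger parallel gripper is mounted at the origin on the work surface. World frame = base frame: x ahead of the robot, y to its left, z up, the work surface at z = 0. Lengths are in m, angles in degrees, forces in N, time in s.
With the tool pointing down it reaches from about 0.375 to 0.9 m from the base axis. Payload 3.1 kg.
Tool frame: the origin (TCP) lies between the finger pads; the fingertips stand 19 mm ahead of it and the grasp point (between the pads) is the TCP; z points along the fingers, x is the direction in which the jaws open and shut, and the axes are right-handed (so a half turn about z gives the same grasp; the last joint's range is limited). The gripper opens to 87 mm and grips with 3 to 60 N. Pads are 19 mm wide; open, the fingers measure 117 mm over their backs; the gripper's body (75 mm by 190 mm) begins 51 mm behind the grasp point.
Start: joints at [59.101, 30.224, 82.088, -0, 67.689, -10.227], TCP at [0.221, 0.585, 0.242] pointing down, gripper open.
Joint ranges: [-176.69, 176.69], [-43.24, 126.21], [12.49, 139.97], [-82, 262], [0, 151.66], [-163.58, 163.58]. Speed limits (degrees/s): [159.86, 159.86, 180, 180, 180, 180].

INTERFACE

Orientations are given as a 3x3 rotation matrix whose columns are the frame's x, y, z axes.
In Python, from rig import read_state, capture, camera_info, hand_in, spot_in, silhouettes gives the robot as it stands.
- The arm moves only by the shell command python3 -m jog 'ROWS'. ROWS is text: rows parted by semicolons, each of 7 numbers parted by spaces: the shift along the tool's x, y, z in m, then the turn, a rotation vector about the tool's x, y, z in degrees, then the opening, from 0 (shut) to 1 (fully open). A call has 1 to 8 rows; each row is the pose to reach, as a shift and turn from the pose commanded when the call began, along the tool's axes at that moment; what a row does not reach only later rows make up. A row lasts 1/8 s, in which the tool goes at most 62.5 mm and 10.7 degrees, less where a joint would pass 70% of its speed; a pose out of reach is approached as far as the arm can. A call with a gripper value outside its range is refused whole. The fingers move at their own pace and stop on an object; the grip force is fixed at half the most. Time passes only in rows, so rows that repeat a pose let the fingers close. It gives the time, the measured TCP pose, the force and the opening at its end, in the units of the state.
- read_state(): the state, without advancing time (a new reading comes with each control period).
- capture(name): name is "scene" or "top" or "wrist"; returns (picture, depth): 400x640x3 uint8, red, green, blue; 400x640 float32, m along the optical axis (not along the pixel's ray), 0 where there is no reading.
- camera_info(name): a dict with "vfov" (degrees; the focal length in pixels is half the picture's height over the tangent of half this angle, whatever the lens; pixels are square), "cx", "cy" (the principal point, pixels), "R" (3x3) and "t" (3): a world point X has camera coordinates R X + t; the wrist camera has in their place "tool_from_camera" (4x4, takes a point from camera to tool coordinates, whose origin is the TCP and whose axes are the tool frame's). Camera axes: x right, y down, z forward; pixel columns grow to the right and rows downward; lengths in m; the calibration is good to about 2 mm. A picture is of the moment at which its call begins: read the wrist's pose just before it. camera_info takes no time and is no camera call.
- hand_in(): hands the job in, once; it reports no verdict.
Trained networks look in the newest picture that a camera, given by its name, has taken for a name from the list of things; names that differ only in an ending like _2 or _b are one class to them, and where a whole thing is asked for, a point or a joint stands for the part that bears it (a point fixed in the world has none). Each returns a list of dicts, best first, with "score" (0 to 1); they miss things now and then, are a little off and sometimes report something else, mostly with a low value. They report only what shows in the picture. A call takes as long as a camera call. They do not tell look-alikes from the thing itself.
- spot_in(label, camera): "centre" ([x, y, z] in m, in world coordinates, good to about 4 mm: the middle of the surface that is visible of it).
- silhouettes(label, camera): "region" (400x640 bool, what is visible of it).
The state is a dict: "time_s": time; "joint_positions": joint angles; "qvel": joint speeds; "tau": joint torques, N m; "position": TCP position; "tcp_rot": TCP orientation; "force": force on the tool from outside, world axes, zero at the start; "moment": the same for the moment, N m; "opening": opening from 0.0 (shut) to 1.0 (fully open).
Only numpy, scipy, OpenCV 4.12 (cv2) and the standard library are available. Lean on these libraries where they do the work, as an engineer would, in place of code of your own. Each camera call takes 0.05 s, during which the arm holds its last target.

## Working session

There is one attempt and no reset: what is moved stays moved. The work goes in short steps, Python scripts to look and compute and a shell command to move; the robot and the scene stay as the last step left them, time stands still between calls to the robot, and variables do not carry over. Pictures are saved under pics/ and viewed, and the job is handed in when it is done.

```bash
mkdir -p pics; ls
cat > h.py <<'E'
import numpy as np, cv2
from rig import *
def save(n,p): cv2.imwrite('pics/'+p,cv2.cvtColor(n,cv2.COLOR_RGB2BGR))
def K(name):
    c=camera_info(name); f=200/np.tan(np.radians(c['vfov']/2)); return c,f
def world(name,depth,st=None):
    c,f=K(name); v,u=np.mgrid[0:400,0:640]
    P=np.stack([(u-c['cx'])/f*depth,(v-c['cy'])/f*depth,depth],-1)
    if name=='wrist':
        T=np.array(c['tool_from_camera']); Q=P@T[:3,:3].T+T[:3,3]
        return Q@np.array(st['tcp_rot']).T+np.array(st['position'])
    return (P-np.array(c['t']))@np.array(c['R'])
E
python3 - <<'E'
from h import *
s=read_state(); print(s)
for n in ['top','scene']:
    p,d=capture(n); save(p,n+'0.png'); np.savez('/tmp/'+n,p=p,d=d); print(camera_info(n))
    for l in ['stand','cap','cap_knob','handle','pointer','mark','pot_mouth','bell_center','oil_center','weight_center']:
        print(n,l,[(round(x['score'],2),np.round(x['centre'],3)) for x in spot_in(l,n)])
E
```

```text
pics
{'time_s': 0.0, 'joint_positions': array([ 5.91013498e+01,  3.02788354e+01,  8.21579283e+01,  5.00991974e-04,
        6.76902917e+01, -1.02250374e+01]), 'qvel': array([ 0.0130626 ,  0.06347425, -0.03509281, -0.02342988, -0.01354379,
       -0.09721856]), 'tau': array([-3.16738369e-04, -4.40039206e+01, -1.76592439e+01,  6.32235850e-02,
        5.81605209e-02, -1.79877429e-04]), 'position': array([0.22022822, 0.58415346, 0.24056445]), 'tcp_rot': array([[ 3.53045858e-01,  9.35605317e-01, -1.14569118e-03],
       [ 9.35603477e-01, -3.53047488e-01, -1.89865993e-03],
       [-2.18087972e-03, -4.01598623e-04, -9.99997541e-01]]), 'force': array([ 0.32371538, -0.28858222,  0.12902656]), 'moment': array([-0.05432155,  0.025995  ,  0.01564533]), 'opening': 0.9986029975975704}
{'vfov': 47.14090334854674, 'cx': 324.7878016326934, 'cy': 203.78876696564447, 'R': array([[-0.00354888, -0.99999199, -0.0018509 ],
       [-0.98613421,  0.00380677, -0.16590608],
       [ 0.1659118 ,  0.00123645, -0.98613982]]), 't': array([0.01231528, 0.55595851, 1.5655885 ])}
top stand [(0.82, array([ 0.541, -0.092
[... 1011 characters left out ...]
 0.027]))]
scene cap [(0.98, array([0.53 , 0.358, 0.017])), (0.98, array([0.687, 0.374, 0.017])), (0.7, array([0.522, 0.508, 0.014]))]
scene cap_knob [(0.76, array([0.687, 0.376, 0.016])), (0.73, array([0.527, 0.504, 0.02 ])), (0.56, array([0.531, 0.352, 0.016]))]
scene handle [(0.82, array([ 0.52 , -0.084,  0.05 ])), (0.51, array([ 0.58 , -0.082,  0.025]))]
scene pointer [(0.51, array([ 0.52 , -0.081,  0.049]))]
scene mark []
scene pot_mouth [(0.57, array([ 0.58 , -0.08 ,  0.027]))]
scene bell_center [(0.92, array([0.498, 0.194, 0.026])), (0.7, array([0.53 , 0.353, 0.018]))]
scene oil_center [(0.65, array([0.648, 0.179, 0.04 ]))]
scene weight_center [(0.72, array([ 0.527, -0.451,  0.042]))]
```

View pics/top0.png

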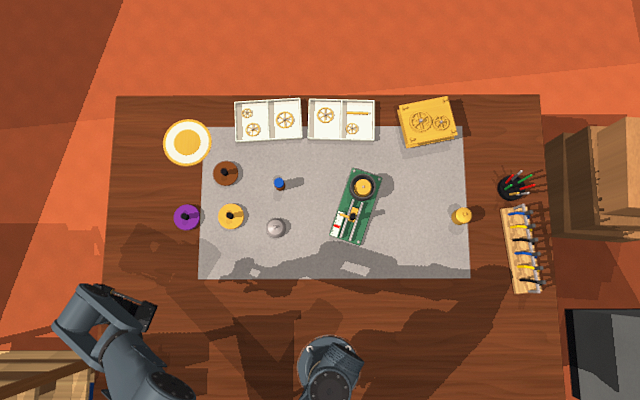

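View pics/scene0.png

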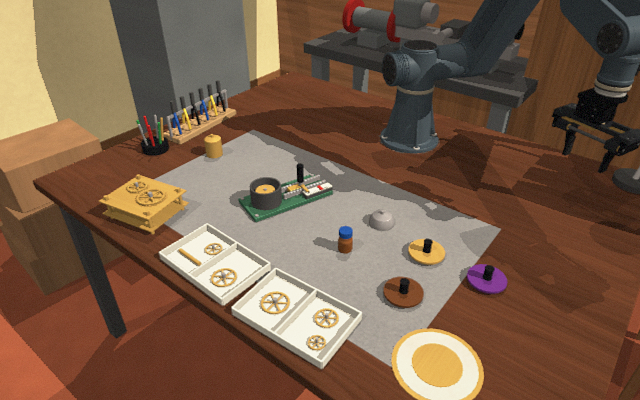

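The brass cap is at top px (231,216). The brown look-alike is at (226,173) and the purple one at (187,217). The stand's pot is at (362,187) and its handle end at about (350,225). Next I'll measure them from the depth.

Run:
```python
from h import *
for n in ['top','scene']:
    z=np.load('/tmp/'+n+'.npz'); p,d=z['p'],z['d']; W=world(n,d)
    g=W[...,2]; m=(np.hypot(W[...,0]-.52,W[...,1]-.347)<.065)&(d>0)
    fl=m&(g>.008)&(g<.02); kn=m&(g>.035)
    print(n,'flange',fl.sum(),W[fl].mean(0),W[fl].min(0),W[fl].max(0)); print('knob',kn.sum(),W[kn].mean(0),W[kn].max(0), W[kn].min(0))
    c,r=cv2.minEnclosingCircle(W[fl][:,:2].astype(np.float32));print(c,r)
    m=(abs(W[...,0]-.55)<.2)&(abs(W[...,1]+.09)<.15)&(d>0)
    rim=m&(g>.06)&(g<.075);print('rim',rim.sum(),W[rim].mean(0));
    c,r=cv2.minEnclosingCircle(W[rim&(W[...,0]>.55)][:,:2].astype(np.float32));print(c,r)
    gr=m&(p[...,1].astype(int)>p[...,0]+25)&(g>.005)&(g<.025)
    print('plate',cv2.minAreaRect(W[gr][:,:2].astype(np.float32)))
    h=m&(g>.085);print('handle',h.sum(),W[h].mean(0),W[h].min(0),W[h].max(0))
    red=m&(p[...,0]>150)&(p[...,1]<70)&(p[...,2]<70)&(g<.05);print('red',red.sum(),W[red].mean(0))
    x0,y0=(320,150) if n=='top' else (220,140)
    save(cv2.resize(p[y0:y0+110,x0-20:x0+130],None,fx=5,fy=5,interpolation=cv2.INTER_CUBIC),n+'z.png')
```

```text
top flange 426 [0.51912327 0.34598945 0.01486992] [0.46161884 0.28871849 0.00802059] [0.56606141 0.39668511 0.01992331]
knob 31 [0.51936563 0.34799596 0.04521772] [0.52963157 0.35796218 0.05280542] [0.51026932 0.33764984 0.03624555]
(0.5148113965988159, 0.34082555770874023) 0.05629553645849228
rim 141 [ 0.61009823 -0.11989698  0.06781036]
(0.6166751980781555, -0.12141967564821243) 0.04566206410527229
plate ((0.555215060710907, -0.1003490537405014), (0.1146126389503479, 0.26005417108535767), 70.78323364257812)
handle 31 [ 0.50728545 -0.08294185  0.09997554] [ 0.49762422 -0.09210996  0.09261928] [ 0.51881336 -0.07451989  0.10779788]
red 11 [ 0.48045934 -0.02959137  0.03060445]
scene flange 645 [0.52810747 0.35143467 0.01546509] [0.47393132 0.30276502 0.00819618] [0.57009217 0.39407    0.01983564]
knob 63 [0.52341082 0.3488595  0.04369763] [0.53328239 0.35788447 0.04904828] [0.50705254 0.33784238 0.03505601]
(0.5217171311378479, 0.34808722138404846) 0.04869893565773964
rim 286 [ 0.60959161 -0.11461804  0.06729445]
(0.6174120903015137, -0.11973161995410919) 0.048058003187179565
plate ((0.5570452809333801, -0.09705322980880737), (0.1216105967760086, 0.26264408230781555), 71.51651000976562)
handle 51 [ 0.51217645 -0.0801284   0.09578486] [ 0.49884443 -0.09211033  0.08573779] [ 0.52254953 -0.07258245  0.10436282]
red 9 [ 0.48434577 -0.0299557   0.02985737]
```

View pics/topz.png

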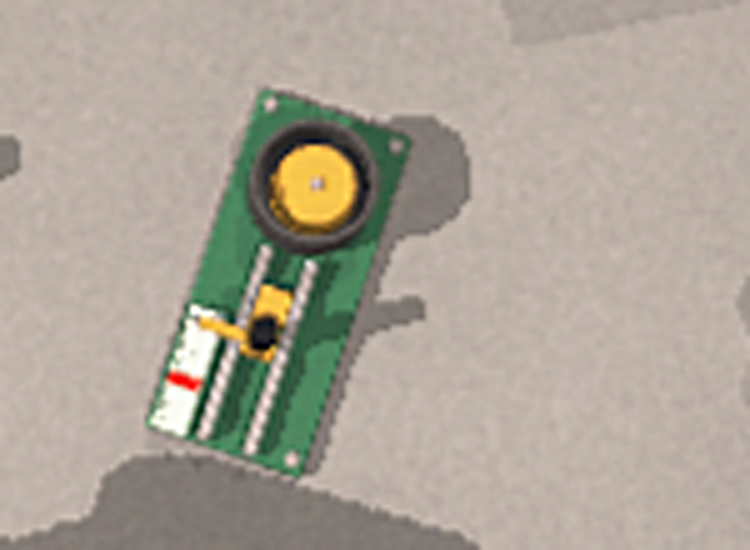

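View pics/scenez.png

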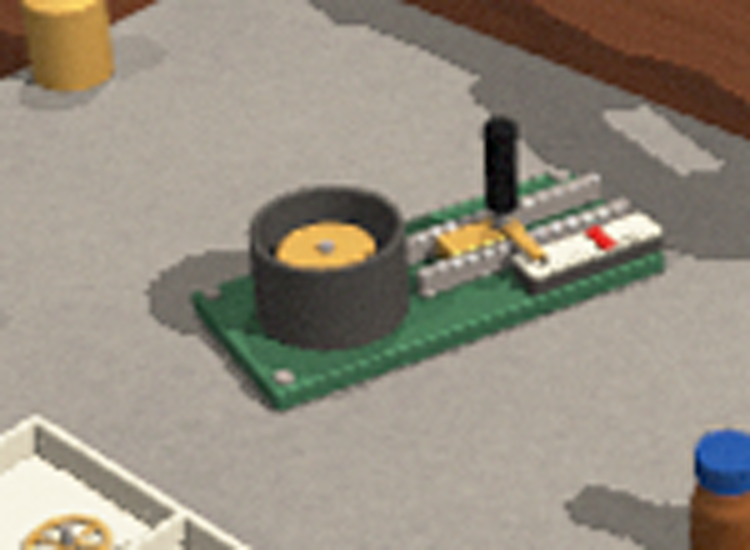

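The two cameras agree: cap knob at about (0.520, 0.348), pot at (0.617, -0.120), handle at (0.508, -0.082), mark about 42 mm out, and the stand's x axis at about -19° yaw. I'll move above the cap and turn the jaws towards the stand's x on the way.

```bash
python3 -m jog '-0.117 0.364 0.042 0 0 80 1; -0.117 0.364 0.042 0 0 80 1; -0.117 0.364 0.042 0 0 80 1; -0.117 0.364 0.042 0 0 80 1; -0.117 0.364 0.042 0 0 80 1; -0.117 0.364 0.042 0 0 80 1; -0.117 0.364 0.042 0 0 80 1; -0.117 0.364 0.042 0 0 80 1'
python3 - <<'E'
from h import *
s=read_state(); p,d=capture('wrist'); save(p,'w1.png'); W=world('wrist',d,s)
print(s['time_s'],s['position'],s['tcp_rot'],s['force'])
m=(d>0)&(np.hypot(W[...,0]-.52,W[...,1]-.347)<.07);g=W[...,2]
for lo,hi in [(.008,.02),(.038,.055)]:
    k=m&(g>lo)&(g<hi); c=cv2.minEnclosingCircle(W[k][:,:2].astype(np.float32)) if k.any() else 0
    print(k.sum(),W[k].mean(0),c)
print([(x['score'],x['centre']) for x in spot_in('cap_knob','wrist')])
E
```

```text
time_s: 2.1
position: [0.5214, 0.3453, 0.1992]
tcp_rot: [[0.981, -0.191, -0.0], [-0.191, -0.981, -0.0], [-0.0, 0.0, -1.0]]
force: [-0.2, -0.1, -0.3]
opening: 1.0
2.1 [0.5213868  0.34529441 0.19918502] [[ 9.81493013e-01 -1.91497926e-01 -9.95388613e-05]
 [-1.91497934e-01 -9.81493014e-01 -7.63549088e-05]
 [-8.30748903e-05  9.40032957e-05 -9.99999992e-01]] [-0.1776783  -0.12874663 -0.27708555]
4440 [0.52024364 0.3515047  0.01546551] ((0.5199174880981445, 0.34931060671806335), 0.04595409333705902)
352 [0.51993106 0.34940703 0.04548624] ((0.5198184847831726, 0.3491152226924896), 0.011414003558456898)
[(0.92, [0.5224, 0.3521, 0.0173]), (0.75, [0.6792, 0.3788, 0.0162]), (0.74, [0.5214, 0.5022, 0.0156])]
```

View pics/w1.png

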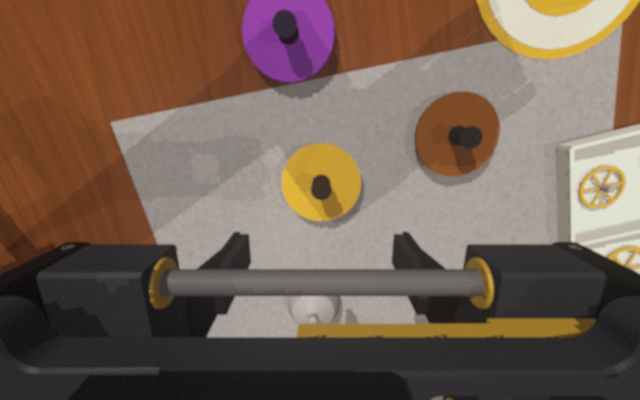

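The wrist view shows the brass cap at px (321,183). Its flange fits a 46 mm radius centred at (0.520, 0.349), as it should. I'll descend onto the knob and close.

```bash
python3 -m jog '-0.002 -0.0035 0.06 0 0 0 1; -0.002 -0.0035 0.11 0 0 0 1; -0.002 -0.0035 0.15 0 0 0 1; -0.002 -0.0035 0.16 0 0 0 1; -0.002 -0.0035 0.16 0 0 0 1; -0.002 -0.0035 0.16 0 0 0 0; -0.002 -0.0035 0.16 0 0 0 0; -0.002 -0.0035 0.16 0 0 0 0'
python3 -m jog '0 0 0 0 0 0 0;0 0 0 0 0 0 0;0 0 0 0 0 0 0;0 0 -0.04 0 0 0 0; 0 0 -0.10 0 0 0 0; 0 0 -0.15 0 0 0 0; 0 0 -0.15 0 0 0 0'
```

```text
time_s: 3.2
position: [0.5192, 0.3509, 0.0408]
tcp_rot: [[0.983, -0.185, 0.002], [-0.185, -0.983, 0.001], [0.002, -0.001, -1.0]]
force: [0.4, -0.2, -0.1]
opening: 0.741
time_s: 4.08
position: [0.5214, 0.352, 0.1946]
tcp_rot: [[0.983, -0.185, 0.01], [-0.185, -0.983, 0.004], [0.009, -0.006, -1.0]]
force: [0.0, 0.1, -1.1]
opening: 0.017
```

An opening of 0.017 means the knob isn't in the jaws. I'll look.

Run:
```python
from h import *
s=read_state(); p,d=capture('wrist'); save(p,'w2.png'); W=world('wrist',d,s); g=W[...,2]
print(s['time_s'],s['position'],s['opening'],s['force'])
m=(d>0)&(np.hypot(W[...,0]-.52,W[...,1]-.347)<.07)
for lo,hi in [(.008,.02),(.038,.055)]:
    k=m&(g>lo)&(g<hi); print(k.sum(),W[k].mean(0),cv2.minEnclosingCircle(W[k][:,:2].astype(np.float32)) if k.any() else 0)
p,d=capture('scene'); save(cv2.resize(p[120:340,320:560],None,fx=2.5,fy=2.5),'s2.png')
```

```text
4.075 [0.52139654 0.35197442 0.19456033] 0.016844597954804436 [ 0.0187261   0.05617433 -1.14701503]
4481 [0.51786188 0.35181871 0.01545744] ((0.5173400044441223, 0.3496134281158447), 0.04609450697898865)
349 [0.51760553 0.3496131  0.04543606] ((0.517524242401123, 0.34946581721305847), 0.011501054279506207)
```

View pics/w2.png

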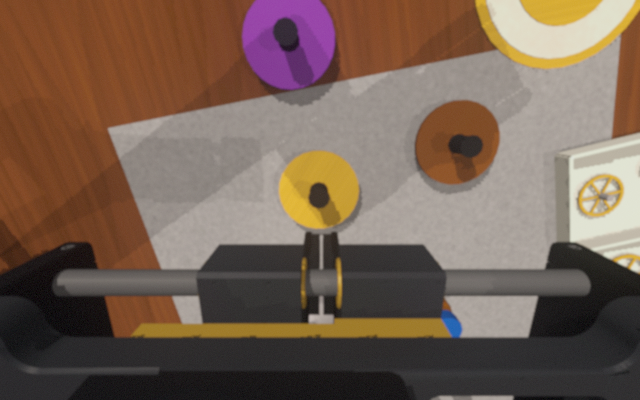

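View pics/s2.png

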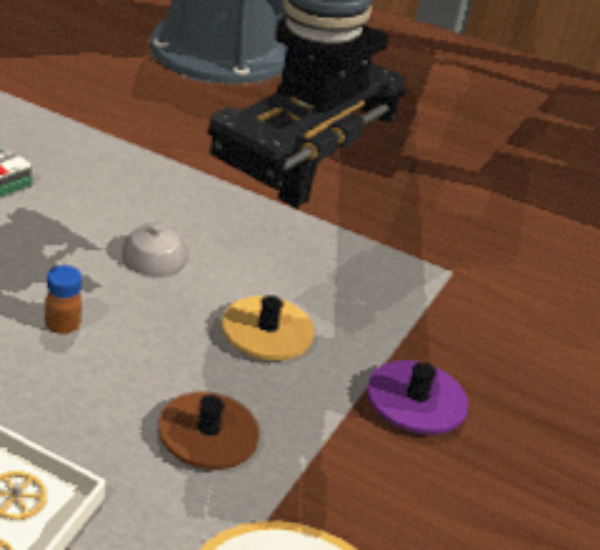

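I lifted before the fingers had closed; they move about 0.1 per row. The cap only shifted by about 2 mm, to (0.5175, 0.3495). I'll reopen part way and re-read the pose.

```bash
python3 -m jog '0 0 0.06 0 0 0 0.5; 0 0 0.08 0 0 0 0.5; 0 0 0.08 0 0 0 0.5; 0 0 0.08 0 0 0 0.5; 0 0 0.08 0 0 0 0.5'
python3 - <<'E'
from h import *
s=read_state(); p,d=capture('wrist'); save(p,'w3.png'); W=world('wrist',d,s); g=W[...,2]
print(s['time_s'],s['position'],s['opening'],s['tcp_rot'])
m=(d>0)&(np.hypot(W[...,0]-.518,W[...,1]-.35)<.07)
for lo,hi in [(.008,.02),(.038,.055)]:
    k=m&(g>lo)&(g<hi); c=cv2.minEnclosingCircle(W[k][:,:2].astype(np.float32)) if k.any() else 0
    print(k.sum(),c)
    if c: print(np.array(s['tcp_rot']).T@(np.array([*c[0],.038])-s['position']))
E
```

```text
time_s: 4.8
position: [0.5193, 0.3509, 0.1105]
tcp_rot: [[0.983, -0.185, 0.002], [-0.185, -0.983, 0.001], [0.002, -0.001, -1.0]]
force: [-0.6, 0.0, 0.4]
opening: 0.461
4.8 [0.51927586 0.35092946 0.11052987] 0.46135655155314276 [[ 9.82698018e-01 -1.85205472e-01  1.88090643e-03]
 [-1.85207300e-01 -9.82699108e-01  8.47804094e-04]
 [ 1.69134712e-03 -1.18149300e-03 -9.99997872e-01]]
7305 ((0.5174702405929565, 0.3492327034473419), 0.0462929829955101)
[-0.0015828   0.00208751  0.07252488]
649 ((0.5181067585945129, 0.34927231073379517), 0.01169868279248476)
[-0.00096463  0.0019307   0.07252611]
```

```bash
python3 -m jog '-0.0013 0.002 0.04 0 0 0 0.5; -0.0013 0.002 0.065 0 0 0 0.5; -0.0013 0.002 0.0725 0 0 0 0.5; -0.0013 0.002 0.0725 0 0 0 0.3; -0.0013 0.002 0.0725 0 0 0 0; -0.0013 0.002 0.0725 0 0 0 0; -0.0013 0.002 0.0725 0 0 0 0; -0.0013 0.002 0.0725 0 0 0 0'
python3 -m jog '0 0 0 0 0 0 0; 0 0 0 0 0 0 0'
```

```text
time_s: 5.85
position: [0.5179, 0.3493, 0.0383]
tcp_rot: [[0.983, -0.185, 0.002], [-0.185, -0.983, 0.001], [0.002, -0.001, -1.0]]
force: [0.4, -0.6, 6.8]
opening: 0.222
time_s: 6.1
position: [0.5179, 0.3493, 0.0383]
tcp_rot: [[0.983, -0.185, 0.002], [-0.185, -0.983, 0.001], [0.002, -0.001, -1.0]]
force: [0.3, 0.5, 6.0]
opening: 0.224
```

Gripped: an opening of 0.22 is about 20 mm. Next I lift, carry towards the pot and align the yaw.

```bash
python3 -m jog '0 0 -0.03 0 0 0 0; 0 0 -0.08 0 0 0 0; 0.02 0.04 -0.13 0 0 0 0; 0.045 0.095 -0.15 0 0 2 0; 0.07 0.15 -0.15 0 0 4 0; 0.095 0.205 -0.15 0 0 6 0; 0.12 0.26 -0.15 0 0 8 0; 0.135 0.305 -0.15 0 0 8.5 0'
python3 - <<'E'
from h import *
s=read_state(); print(s['position'],s['opening'],s['force'])
print(np.array(s['tcp_rot']).T@(np.array([.617,-.1197,.2])-s['position']))
E
```

```text
time_s: 7.1
position: [0.5932, 0.0216, 0.1867]
tcp_rot: [[0.944, -0.33, -0.0], [-0.33, -0.944, -0.0], [-0.0, 0.0, -1.0]]
force: [0.0, 0.8, -1.6]
opening: 0.222
[0.59321234 0.02161389 0.18666418] 0.2223661176398508 [ 0.01768768  0.78472397 -1.57569041]
[ 0.06910655  0.12553723 -0.0133417 ]
```

```bash
python3 -m jog '0.02 0.05 0 0 0 0 0; 0.04 0.10 0 0 0 0 0; 0.06 0.15 0 0 0 0 0; 0.069 0.20 0 0 0 0 0; 0.069 0.225 0 0 0 0 0; 0.069 0.225 0 0 0 0 0'
python3 - <<'E'
from h import *
s=read_state(); p,d=capture('wrist'); save(p,'w4.png'); W=world('wrist',d,s); g=W[...,2]
print(s['position'],s['opening'],s['force'])
np.savez('/tmp/w4',p=p,d=d,W=W)
m=(d>0)&(np.hypot(W[...,0]-.617,W[...,1]+.12)<.06)&(g>.064)&(g<.076)
A=W[m][:,:2];print(m.sum(),cv2.minEnclosingCircle(A.astype(np.float32)))
from scipy.optimize import least_squares
q=least_squares(lambda c:np.hypot(A[:,0]-c[0],A[:,1]-c[1])-.0425,[.617,-.12],loss='soft_l1',f_scale=.002).x;print(q,W[m][:,2].mean())
print([(x['score'],x['centre']) for x in spot_in('handle','wrist')])
E
```

```text
time_s: 7.85
position: [0.5833, -0.2127, 0.1864]
tcp_rot: [[0.943, -0.332, -0.001], [-0.332, -0.943, 0.001], [-0.002, -0.0, -1.0]]
force: [0.9, 1.1, -1.4]
opening: 0.224
[ 0.58325583 -0.21270948  0.18636066] 0.22444600448029442 [ 0.92518741  1.06797121 -1.43808827]
2264 ((0.6168579459190369, -0.12058603018522263), 0.04507498815655708)
[ 0.61668599 -0.12079246] 0.06968612535802167
[(0.87, [0.5211, -0.0868, 0.0361]), (0.5, [0.5443, -0.0939, 0.022])]
```

View pics/w4.png

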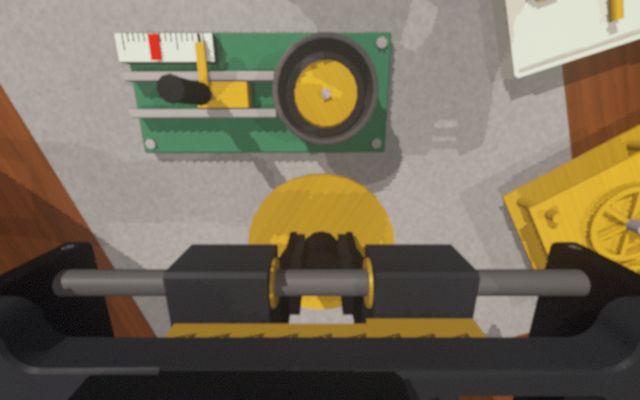

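The wrist view shows the whole stand: pot (326,88), handle (180,90), red mark (155,47), and the held cap (321,230). From this I'll get the cap's offset in the hand and the slide geometry.

Run:
```python
from h import *
from scipy.optimize import least_squares
s=read_state(); z=np.load('/tmp/w4.npz'); p,d,W=z['p'].astype(int),z['d'],z['W']; g=W[...,2]
R=np.array(s['tcp_rot']); T=(W-s['position'])@R
yel=(p[...,0]>p[...,2]+60)&(d>0)
k=yel&(np.hypot(T[...,0],T[...,1])<.06)&(T[...,2]>.015)&(T[...,2]<.035)
A=T[k]; print('cap flange in tool',k.sum(),A.mean(0)); 
# outline edge: largest radius per angle
ang=np.degrees(np.arctan2(A[:,1],A[:,0])).round(-1); B=np.array([A[ang==a][np.hypot(*A[ang==a][:,:2].T).argmax()] for a in np.unique(ang)])
B=B[np.hypot(B[:,0],B[:,1])>.035]; print(len(B),least_squares(lambda c:np.hypot(B[:,0]-c[0],B[:,1]-c[1])-.046,[0,0],loss='soft_l1',f_scale=.002).x)
print('plane',np.linalg.lstsq(np.c_[A[:,:2],np.ones(len(A))],A[:,2],rcond=None)[0])
m=(d>0)&(np.hypot(W[...,0]-.55,W[...,1]+.1)<.2)
gr=m&(p[...,1]>p[...,0]+25)&(g>.008)&(g<.02)
r=cv2.minAreaRect(W[gr][:,:2].astype(np.float32));print('plate',r)
red=m&(p[...,0]>150)&(p[...,1]<70)&(p[...,2]<70)&(g<.05)&(g>.02)
M=W[red].mean(0);print('mark',red.sum(),M)
h=m&(g>.09)&(np.hypot(W[...,0]-.508,W[...,1]+.082)<.03);H=W[h].mean(0);print('handle',h.sum(),H,cv2.minEnclosingCircle(W[h][:,:2].astype(np.float32)))
pot=np.array([.6167,-.1207])
for a in (-19.,-18.5,-19.5):
    x=np.array([np.cos(np.radians(a)),np.sin(np.radians(a))]); y=np.array([-x[1],x[0]])
    o=pot-.065*x; print(a,'o',o,'mark',(M[:2]-o)@x,(M[:2]-o)@y,'handle',(H[:2]-o)@x,(H[:2]-o)@y)
print('yaw',np.degrees(np.arctan2(R[1,0],R[0,0])))
print('to pot',R.T@(np.array([*pot,.110])-s['position']))
```

```text
cap flange in tool 8099 [-0.00149376 -0.01601114  0.02300817]
25 [-0.00163054  0.00270582]
plane [ 0.00272528 -0.00675146  0.02290414]
plate ((0.5559247136116028, -0.09932968020439148), (0.11401981860399246, 0.25867289304733276), 70.69477081298828)
mark 192 [ 0.4819585  -0.02917298  0.03020848]
handle 772 [ 0.50983148 -0.08334961  0.09943826] ((0.5084428191184998, -0.08308656513690948), 0.010766677558422089)
-19.0 o [ 0.55524129 -0.09953807] mark -0.09219887797304502 0.04267295920835358 handle -0.0482062698822136 0.0005224958081749421
-18.5 o [ 0.55505896 -0.1000752 ] mark -0.09182050522810374 0.04404313594176051 handle -0.0481973997561221 0.001510374445901221
-19.5 o [ 0.5554283  -0.09900255] mark -0.09256527941480845 0.04129953276388787 handle -0.04820651891255766 -0.000465422619630042
yaw -19.20538234242231
to pot [ 0.00167658 -0.0952976   0.07664358]
```

Run:
```python
from h import *
from scipy.optimize import least_squares
s=read_state(); z=np.load('/tmp/w4.npz'); p,d,W=z['p'].astype(int),z['d'],z['W']
R=np.array(s['tcp_rot']); T=(W-s['position'])@R
print(np.array(camera_info('wrist')['tool_from_camera']).round(4))
yel=(p[...,0]>p[...,2]+60)&(d>0)
k=(yel&(np.hypot(T[...,0],T[...,1])<.06)&(abs(T[...,2]-.0229)<.0025)).astype(np.uint8)
c=max(cv2.findContours(k,cv2.RETR_EXTERNAL,cv2.CHAIN_APPROX_NONE)[0],key=len)[:,0]
B=T[c[:,1],c[:,0]]; print(np.hypot(B[:,0],B[:,1]).max())
for ylim in (-.005,-.015,-.025):
    C=B[(B[:,1]<ylim)&(np.hypot(B[:,0],B[:,1])>.038)]
    f=least_squares(lambda q:np.hypot(C[:,0]-q[0],C[:,1]-q[1])-q[2],[0,0,.046],loss='soft_l1',f_scale=.001).x
    f2=least_squares(lambda q:np.hypot(C[:,0]-q[0],C[:,1]-q[1])-.0457,[0,0],loss='soft_l1',f_scale=.001).x
    print(ylim,len(C),f,f2)
```

```text
[[ 1.000e+00  1.000e-04 -6.000e-04 -1.600e-03]
 [ 1.000e-04  9.581e-01  2.863e-01 -7.930e-02]
 [ 6.000e-04 -2.863e-01  9.581e-01 -1.437e-01]
 [ 0.000e+00  0.000e+00  0.000e+00  1.000e+00]]
0.04728953603438574
-0.005 186 [-0.0016216   0.00195644  0.04508335] [-0.0016252   0.00271499]
-0.015 155 [-0.00167016  0.00194834  0.04507845] [-0.00167853  0.00268169]
-0.025 125 [-0.00175466  0.00211481  0.04523492] [-0.00175794  0.00263585]
```

```bash
python3 -m jog '0.003 -0.05 0 0 0 0 0; 0.003 -0.08 0.02 0 0 0 0; 0.003 -0.0973 0.05 0 0 0 0; 0.003 -0.0973 0.06 0 0 0 0; 0.003 -0.0973 0.06 0 0 0 0'
python3 - <<'E'
from h import *
s=read_state(); R=np.array(s['tcp_rot']); print(s['position'],s['force'])
print('target xyz', np.array([.6167,-.1207])-R[:2,:2]@np.array([-.0016,.0023]), R.T@(np.array([*(np.array([.6167,-.1207])-R[:2,:2]@np.array([-.0016,.0023])),.099])-s['position']))
p,d=capture('wrist'); save(p,'w5.png')
p,d=capture('scene'); save(cv2.resize(p[120:250,200:360],None,fx=4,fy=4,interpolation=cv2.INTER_CUBIC),'s5.png')
E
```

```text
time_s: 8.57
position: [0.6187, -0.1195, 0.1265]
tcp_rot: [[0.945, -0.327, -0.002], [-0.327, -0.945, 0.0], [-0.002, 0.0, -1.0]]
force: [0.7, -0.4, -0.5]
opening: 0.224
[ 0.61867982 -0.11947125  0.1264504 ] [ 0.70725081 -0.4375863  -0.5063968 ]
target xyz [ 0.61896449 -0.11905014] [ 0.00018013 -0.00049708  0.02745002]
```

View pics/s5.png

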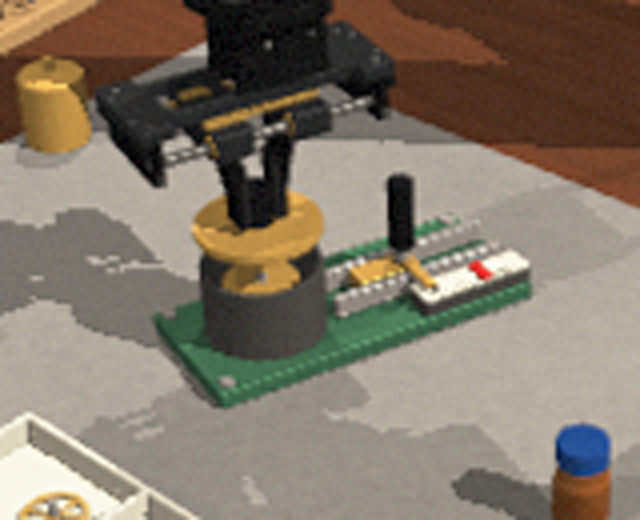

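View pics/w5.png

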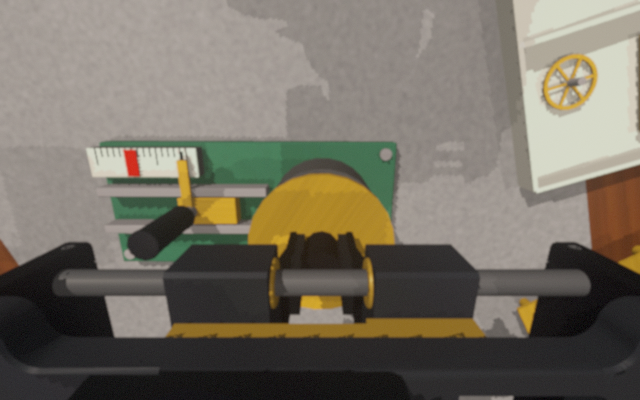

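Scene view: the cap (260,230) hangs centred over the pot (262,280). Wrist view: it is symmetric over the pot at (321,225). I'll lower it gently.

```bash
python3 -m jog '0 -0.0005 0.008 0 0 0 0; 0 -0.0005 0.015 0 0 0 0; 0 -0.0005 0.02 0 0 0 0; 0 -0.0005 0.0235 0 0 0 0; 0 -0.0005 0.0235 0 0 0 0'
```

```text
time_s: 9.3
position: [0.6191, -0.1196, 0.1031]
tcp_rot: [[0.945, -0.328, -0.001], [-0.328, -0.945, 0.0], [-0.001, -0.0, -1.0]]
force: [-0.4, -0.4, -0.7]
opening: 0.228
```

The foot is 5 mm inside the mouth with no contact force. Lower the rest.

```bash
python3 -m jog '0 0 0.003 0 0 0 0; 0 0 0.0045 0 0 0 0; 0 0 0.0045 0 0 0 0'
```

```text
time_s: 9.68
position: [0.6193, -0.1196, 0.0993]
tcp_rot: [[0.945, -0.328, 0.0], [-0.328, -0.945, -0.0], [0.0, 0.0, -1.0]]
force: [-0.2, 0.7, 1.0]
opening: 0.226
```

```bash
python3 -m jog '0 0 0.0005 0 0 0 0; 0 0 0 0 0 0 0.5; 0 0 0 0 0 0 0.5; 0 0 0 0 0 0 0.5; 0 0 0 0 0 0 0.5; 0 0 -0.02 0 0 0 0.5; 0 0 -0.06 0 0 0 0.5; 0 0 -0.08 0 0 0 0.5'
python3 -m jog '0 0.03 -0.01 0 0 0 0.5; 0 0.07 -0.02 0 0 0 0.5; 0 0.09 -0.02 0 0 0 0.5;0 0.09 -0.02 0 0 0 0.5'
python3 - <<'E'
from h import *
from scipy.optimize import least_squares
s=read_state(); p,d=capture('wrist'); save(p,'w6.png'); W=world('wrist',d,s); g=W[...,2]; R=np.array(s['tcp_rot'])
print(s['position'],s['opening'],s['force'])
pi=p.astype(int)
k=(d>0)&(pi[...,0]>pi[...,2]+60)&(np.hypot(W[...,0]-.617,W[...,1]+.12)<.06)&(g>.06)&(g<.09)
A=W[k]; print('flange',k.sum(),A.mean(0),cv2.minEnclosingCircle(A[:,:2].astype(np.float32)),np.linalg.lstsq(np.c_[A[:,:2]-A[:,:2].mean(0),np.ones(len(A))],A[:,2],rcond=None)[0])
m=(d>0)&(np.hypot(W[...,0]-.55,W[...,1]+.1)<.2)
h=m&(g>.09)&(np.hypot(W[...,0]-.508,W[...,1]+.083)<.025)
c=cv2.minEnclosingCircle(W[h][:,:2].astype(np.float32)); print('handle',h.sum(),W[h].mean(0),c)
red=m&(pi[...,0]>150)&(pi[...,1]<70)&(pi[...,2]<70)&(g<.05)&(g>.02); M=W[red].mean(0); print('mark',red.sum(),M)
a=np.radians(-19.3);x=np.array([np.cos(a),np.sin(a)]);y=np.array([-x[1],x[0]])
print('pull',(M[:2]-c[0])@x,(M[:2]-c[0])@y)
print('yaw',np.degrees(np.arctan2(R[1,0],R[0,0])),'to handle',R.T@(np.array([*c[0],.076])-s['position']))
p,d=capture('scene'); save(cv2.resize(p[120:250,200:360],None,fx=4,fy=4,interpolation=cv2.INTER_CUBIC),'s6.png')
E
```

```text
time_s: 10.68
position: [0.6203, -0.12, 0.181]
tcp_rot: [[0.945, -0.328, 0.003], [-0.328, -0.945, -0.001], [0.003, 0.0, -1.0]]
force: [-0.6, 0.5, -0.2]
opening: 0.499
time_s: 11.18
position: [0.5892, -0.2056, 0.1985]
tcp_rot: [[0.944, -0.331, -0.0], [-0.331, -0.944, 0.001], [-0.001, -0.001, -1.0]]
force: [0.4, 0.2, -0.3]
opening: 0.501
[ 0.58923582 -0.20558052  0.19854728] 0.5010446799311112 [ 0.44394743  0.18218316 -0.3195211 ]
flange 8595 [ 0.61785838 -0.11744099  0.07636646] ((0.617287278175354, -0.11899999529123306), 0.04606972262263298) [-0.00104178 -0.00128962  0.07636646]
handle 668 [ 0.50984325 -0.08316915  0.09944331] ((0.5083131790161133, -0.08293238282203674), 0.010833410546183586)
mark 167 [ 0.48179884 -0.02934309  0.03018388]
pull -0.04273629171034504 0.04181425562767985
yaw -19.32572906626384 to handle [-0.11686609 -0.08888336  0.12268227]
```

View pics/w6.png

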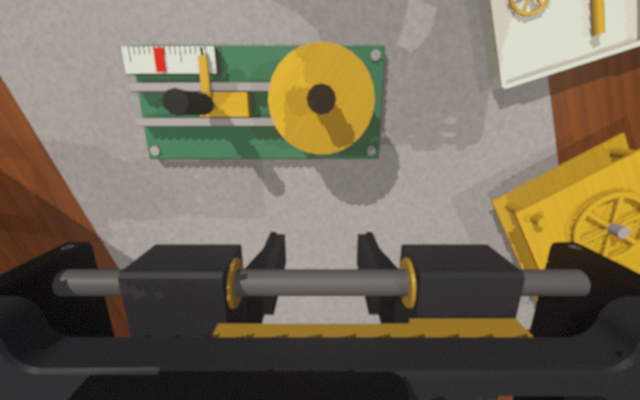

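View pics/s6.png

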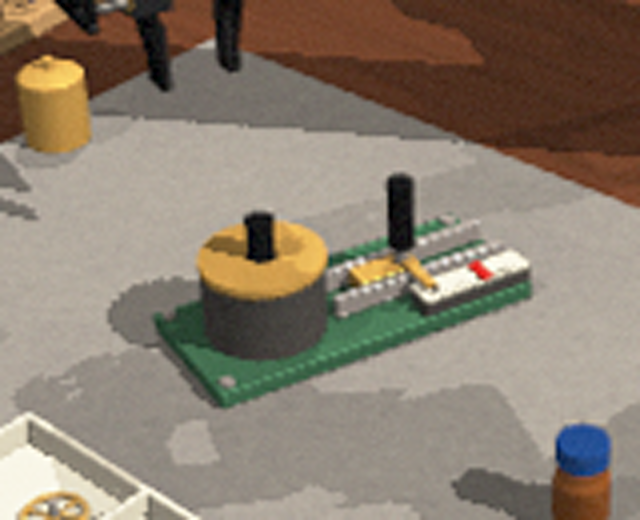

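The cap is seated and level: flange top at 0.0764 against 0.076 expected, tilt about 0.001 rad. The pull needed is about 42 mm. Now to the handle, allowing for the 1.6 mm x bias of the wrist camera that the held cap showed.

```bash
python3 -m jog '-0.04 -0.03 0 0 0 0 0.5; -0.085 -0.065 0 0 0 0 0.5; -0.1153 -0.0885 0.03 0 0 0 0.5; -0.1153 -0.0885 0.06 0 0 0 0.5; -0.1153 -0.0885 0.06 0 0 0 0.5'
python3 - <<'E'
from h import *
s=read_state();R=np.array(s['tcp_rot']); print(s['position'],R.T@(np.array([.5083,-.0829,.076])-s['position']))
p,d=capture('scene'); save(cv2.resize(p[100:250,220:380],None,fx=4,fy=4,interpolation=cv2.INTER_CUBIC),'s7.png')
E
```

```text
time_s: 11.9
position: [0.5083, -0.0809, 0.1373]
tcp_rot: [[0.945, -0.326, -0.005], [-0.326, -0.945, 0.002], [-0.005, -0.001, -1.0]]
force: [0.1, -0.6, 0.5]
opening: 0.501
[ 0.50834037 -0.08093826  0.13730895] [0.00093762 0.00190115 0.0613037 ]
```

View pics/s7.png

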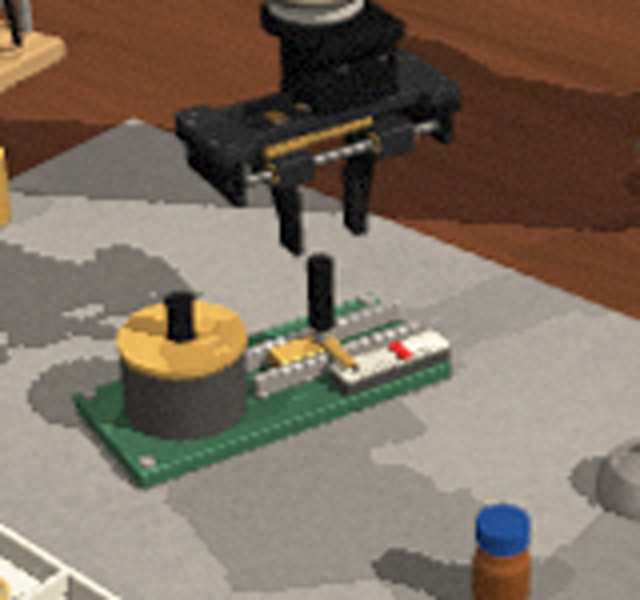

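The fingers straddle the handle at (320,285). Descend and grip; x needs about +2 mm and y about +1.5 mm.

```bash
python3 -m jog '0.002 0.0015 0.03 0 0 0 0.5; 0.002 0.0015 0.05 0 0 0 0.5; 0.002 0.0015 0.061 0 0 0 0.5; 0.002 0.0015 0.061 0 0 0 0.5; 0.002 0.0015 0.061 0 0 0 0; 0.002 0.0015 0.061 0 0 0 0; 0.002 0.0015 0.061 0 0 0 0; 0.002 0.0015 0.061 0 0 0 0'
python3 -m jog '0 0 0 0 0 0 0; 0 0 0 0 0 0 0; 0 0 0 0 0 0 0'
```

```text
time_s: 12.95
position: [0.5099, -0.0847, 0.0784]
tcp_rot: [[0.945, -0.328, -0.003], [-0.328, -0.945, 0.001], [-0.003, 0.0, -1.0]]
force: [-4.6, 1.1, 5.7]
opening: 0.223
time_s: 13.32
position: [0.5099, -0.0847, 0.0784]
tcp_rot: [[0.945, -0.328, -0.003], [-0.328, -0.945, 0.001], [-0.003, 0.0, -1.0]]
force: [-3.8, 0.6, 7.0]
opening: 0.228
```

Gripped at about 20 mm. Pull along tool -x (stand -x) by 41 mm.

```bash
python3 -m jog '-0.008 0 0 0 0 0 0; -0.018 0 0 0 0 0 0; -0.028 0 0 0 0 0 0; -0.036 0 0 0 0 0 0; -0.041 0 0 0 0 0 0; -0.041 0 0 0 0 0 0; -0.041 0 0 0 0 0 0'
cat > chk.py <<'E'
from h import *
import sys
s=read_state(); print(s['position'],s['opening'],s['force'],s['time_s'])
print('travel',np.array([.945,-.327])@(np.array(s['position'])[:2]-[.5099,-.0847]))
for n in ['wrist','scene','top']:
    p,d=capture(n); W=world(n,d,s); np.savez('/tmp/c_'+n,p=p,d=d,W=W)
    b={'wrist':(0,400,0,640),'scene':(100,250,220,380),'top':(150,260,300,450)}[n]
    q=p[b[0]:b[1],b[2]:b[3]]; 
    save(q if n=='wrist' else cv2.resize(q,None,fx=4,fy=4,interpolation=cv2.INTER_CUBIC),n+sys.argv[1]+'.png')
E
python3 chk.py 8
```

```text
time_s: 14.2
position: [0.4769, -0.0733, 0.0785]
tcp_rot: [[0.944, -0.329, 0.009], [-0.329, -0.944, -0.003], [0.01, -0.0, -1.0]]
force: [6.8, 0.0, -3.7]
opening: 0.224
[ 0.47687005 -0.07327205  0.07846211] 0.2243325656535585 [ 6.79314804e+00  2.01949211e-04 -3.69686439e+00] 14.2
travel -0.03495024387765387
```

View pics/wrist8.png

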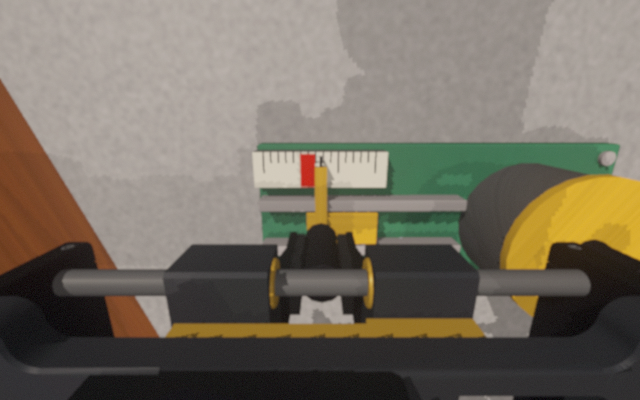

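View pics/scene8.png

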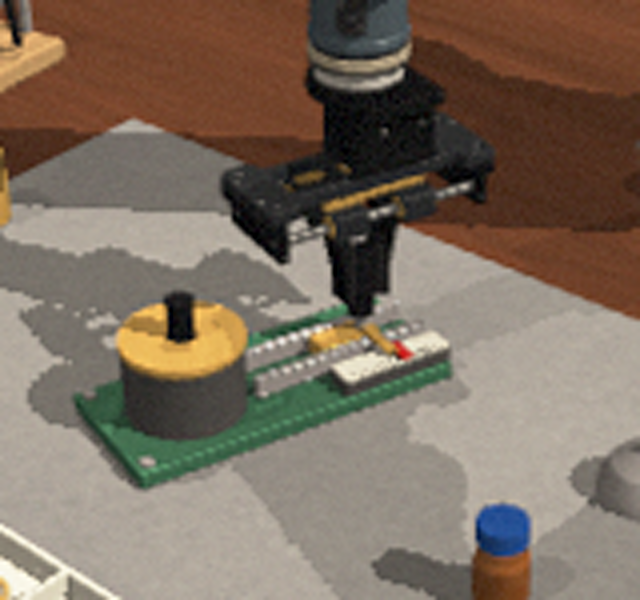

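The arm gives a little against the spring, so travel is 35 mm. In the wrist view the pointer (321) is 13 px short of the red tab (centre 308, 14 px = 10 mm). Pull about 8.5 mm more.

```bash
python3 -m jog '-0.003 0 0 0 0 0 0; -0.006 0 0 0 0 0 0; -0.0085 0 0 0 0 0 0; -0.0085 0 0 0 0 0 0; -0.0085 0 0 0 0 0 0'
python3 chk.py 9
python3 - <<'E'
from h import *
p=cv2.imread('pics/wrist9.png'); cv2.imwrite('pics/wz9.png',cv2.resize(p[130:230,240:400],None,fx=5,fy=5,interpolation=cv2.INTER_CUBIC))
E
```

```text
time_s: 14.98
position: [0.4695, -0.0707, 0.0785]
tcp_rot: [[0.944, -0.329, 0.011], [-0.329, -0.944, -0.004], [0.011, -0.0, -1.0]]
force: [8.6, -0.6, -4.4]
opening: 0.225
[ 0.46951165 -0.07071486  0.07849115] 0.22476399279452924 [ 8.59636837 -0.64381279 -4.36834926] 14.975
travel -0.04274012654476526
```

View pics/wz9.png

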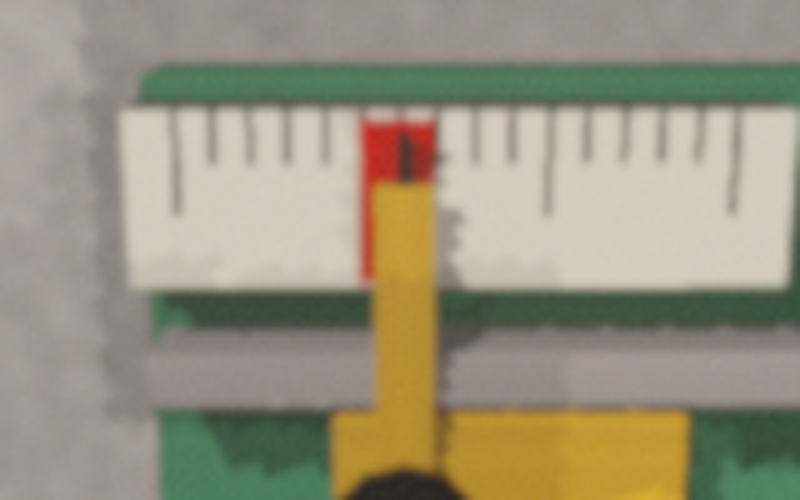

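View pics/scene9.png

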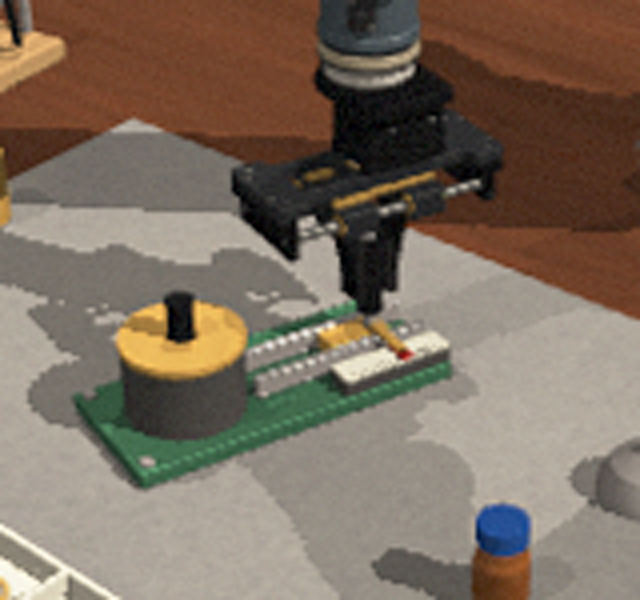

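View pics/top9.png

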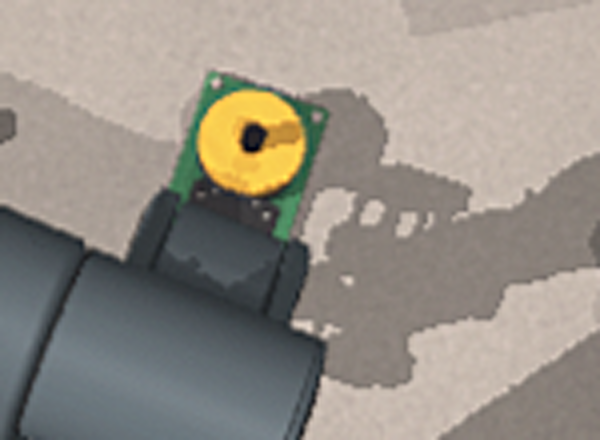

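The pointer tip (405) is now over the red tab (362–437, centre 399), so only 0.8 mm short, and the cap is still seated. One small trim, then hold.

```bash
python3 -m jog '-0.001 0 0 0 0 0 0; -0.001 0 0 0 0 0 0; -0.001 0 0 0 0 0 0; -0.001 0 0 0 0 0 0; -0.001 0 0 0 0 0 0; -0.001 0 0 0 0 0 0; -0.001 0 0 0 0 0 0; -0.001 0 0 0 0 0 0'
python3 chk.py 10
python3 - <<'E'
from h import *
p=cv2.imread('pics/wrist10.png'); cv2.imwrite('pics/wz10.png',cv2.resize(p[130:330,240:640],None,fx=2,fy=2,interpolation=cv2.INTER_CUBIC))
z=np.load('/tmp/c_scene.npz');W=z['W'];q=z['p'].astype(int);g=W[...,2]
k=(q[...,0]>q[...,2]+60)&(np.hypot(W[...,0]-.617,W[...,1]+.12)<.06)&(g>.068)&(g<.085);print(k.sum(),W[k].mean(0),cv2.minEnclosingCircle(W[k][:,:2].astype(np.float32)))
for l in ['bell_center','oil_center','weight_center']: print(l,[x['centre'] for x in spot_in(l,'scene')][:1])
E
```

```text
time_s: 16.12
position: [0.4687, -0.0705, 0.0785]
tcp_rot: [[0.944, -0.329, 0.011], [-0.329, -0.944, -0.004], [0.012, -0.0, -1.0]]
force: [9.3, 0.1, -4.8]
opening: 0.227
[ 0.46874703 -0.07045681  0.07849188] 0.22652670077729048 [ 9.25872956  0.06657316 -4.83466012] 16.125
travel -0.043547081798221775
438 [ 0.62414572 -0.11370554  0.07625015] ((0.618305504322052, -0.11767031252384186), 0.04846362769603729)
bell_center [[0.4969, 0.1924, 0.0235]]
oil_center [[0.6504, 0.1811, 0.0385]]
weight_center [[0.5271, -0.4495, 0.0392]]
```

View pics/wz10.png

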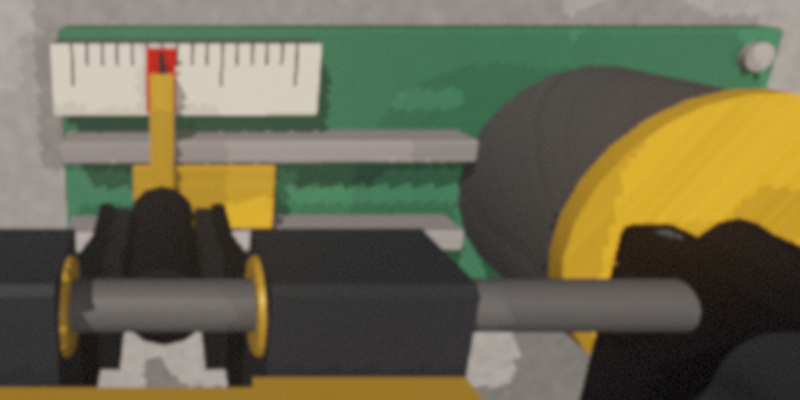

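The pointer tip (162,60) is centred on the red tab (148–176), the cap is seated, and the bystanders haven't moved.

```bash
python3 -c "
from rig import *
print(hand_in())"
```

```text
the job is handed in; nothing more can be done
None
```

I put the brass cap on the pot and let go. I then pulled the slide about 43 mm until its pointer was over the red mark, and handed the job in at about 16 s, still gripping the handle.

**Last checks**
- **Pointer:** it is centred on the red tab in the wrist picture, within about 0.5 mm.
- **Grip:** the jaws are at about 20 mm on the handle. The tool reads about 9 N along the pull, roughly what the spring should give there.
- **Cap:** the flange top measured 0.0764 m after release (0.076 expected), with a tilt of about 0.001 rad. After the pull it measured 0.0763 m, with the cap still on the pot.
- **Bystanders:** the bell, oil jar and weight are within about 3 mm of their first readings, which is inside the measuring error.

**What went wrong or disagreed**
- **First grasp:** I lifted before the fingers had closed and missed the knob, nudging the cap about 2 mm. The second try held.
- **Wrist camera:** it read about 2 mm off against the gripper, and I corrected for that.
- **Arm give:** the arm gave way under the spring load, so the first pull stopped about 8 mm short. I trimmed the rest from the pictures.

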